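Bring the rock billet under the bench camera and hold it square for the picture

ROBOT

A 6-joint arm with a two-finger parallel gripper is mounted at the origin on the work surface. World frame = base frame: x ahead of the robot, y to its left, z up, the work surface at z = 0. Lengths are in m, angles in rad, forces in N, time in s.
With the tool pointing down it reaches from about 0.225 to 0.875 m from the base axis. Payload 3.4 kg.
Tool frame: the origin (TCP) lies on the centre line of the jaws, within the pads' length; the fingertips stand 8 mm ahead of it and the grasp point (between the pads) lies 11 mm behind it; z points along the fingers, y is the direction in which the jaws open and shut (so a half turn about z gives the same grasp; the last joint's range is limited). The gripper opens to 85 mm and grips with 20 to 120 N. Pads are 22 mm wide; open, the fingers measure 114 mm over their backs; the gripper's body (76 mm by 85 mm) begins 54 mm behind the grasp point. The pads swing forward as they close: fully open they stand 13 mm farther back than shut.
Start: joints at [1.079, 0.276, 1.505, -0, 1.361, -0.121], TCP at [0.208, 0.536, 0.239] pointing down, gripper open.
Joint ranges: [-2.89, 2.89], [-0.75, 2.08], [0.22, 2.7], [-1.18, 4.32], [0.11, 2.71], [-2.7, 2.7]. Speed limits (rad/s): [2.57, 2.57, 3.14, 3.14, 3.14, 3.14].

INTERFACE

Orientations are given as a unit quaternion [w, x, y, z].
In Python, from plant import arm, viewer, job gives the robot as it stands.
- The arm moves only by the shell command python3 -m handwheel 'ROWS' [FORCE]. ROWS is JSON, a list of rows, each a list of 3 entries, a list of its own where there are three numbers: the shift along the world's x, y, z in mm, then the turn, a rotation vector about the world's x, y, z in degrees, then the closure, from -1 (fully open) to 1 (shut), so that 0 is half open. A call has 1 to 10 rows; each row shifts and turns the commanded pose from where the row before left it; what a row does not reach is not made up. A row lasts 1/12 s, in which the tool goes at most 41.7 mm and 7.16 degrees, less where a joint would pass 70% of its speed; a pose out of reach is approached as far as the arm can. A call is refused whole if a number of a shift passes 41.7 or a number of a turn 7.16, either way. A call with a gripper value outside its range is refused whole. The fingers move at their own pace and stop on an object; FORCE is the grip in N (left out, the last holds). Time passes only in rows, so rows that do not move let the fingers close. It gives the time, the measured TCP pose, the force and the opening at its end, in the units of the state.
- arm.get_state(): the state, without advancing time (a new reading comes with each control period).
- viewer.camera(name): name is "scene" or "top" or "wrist"; returns the picture (480x640x3 uint8, blue, green, red); there is no depth.
- viewer.get_calibration(name): a dict with "fx", "fy", "cx", "cy" (pixels), "xyz" and "orientation" of the camera in the world. Camera axes: x right, y down, z forward; pixel columns grow to the right and rows downward; lengths in m; the calibration is good to about 2 mm. A picture is of the moment at which its call begins: read the wrist's pose just before it. get_calibration takes no time and is no camera call; for the wrist camera it gives the pose at the moment of the call.
- job.finish_job(): hands the job in, once; it reports no verdict.
The state is a dict: "clock": time; "joint_positions": joint angles; "qvel": joint speeds; "effort": joint torques, N m; "position": TCP position; "tcp_rot": TCP orientation; "ft_force": force on the tool from outside, world axes, zero at the start; "ft_torque": the same for the moment, N m; "gripper_width": finger opening in m.
Only numpy, scipy, OpenCV 4.12 (cv2) and the standard library are available. Lean on these libraries where they do the work, as an engineer would, in place of code of your own. Each camera call takes 0.05 s, during which the arm holds its last target. There are 200 camera calls.

TASK

Push the specimen carriage along its rail, from where it was left, to the left until it clicks into the middle notch, the station the bench camera looks at, with the sawn rock billet riding on it. Then push the billet with the fingertips, forward and down at once, until it lies flush along the fence and flat on the bed, with the carriage still in its notch. Finish while still pressing the billet firmly against both fence and bed for the picture: do not let go, and leave everything else where it is.

Things in the scene. Friction and masses are not known exactly. Their poses are not given: they have to be found in the camera images.
- carriage (a joint): travel of the carriage along its rail, m, growing to the left (rig +y): 0 loading notch (right end), 0.120 middle notch at the bench camera, 0.240 unloading notch. About 1 kg, runs freely (0.5 N friction), stays where left. A spring ball on its near side drops into 9 mm wide notches: within 3 mm of a notch it is drawn in and centred by itself; about 7 N pushes it out again
- rig: dark base plate of the rail, 150 x 480 x 12 mm, fixed. Origin on the bench under its middle (under the bed's origin when in the middle notch); x across the rail to the fence side, away from the robot, y along the rail to the left, z up. Camera barrel 37 mm thick behind the fence, lower end at x 75, y 66, z 165, top at 128, 119, 255 mm, 282 mm column at x 145, y 120; nothing overhangs the billet
- bed: the carriage's flat grey bed plate, 100 mm (x) by 230 mm (y), 10 mm thick. Origin: on its upper face, 44 mm above the bench, half-way along; the plate reaches from x -58 to +42 mm. Axes as the rig's. Smooth: the billet slides on it easily
- fence: upright steel bar with scale marks along the far edge of the bed, 12 x 216 mm, standing 20 mm above the bed. Same origin and axes as the bed; the face the billet goes against is at x = +30 mm and looks to -x
- post_mid (a point): steel push post, 16 mm in diameter and 36 mm tall, standing on the bed at its right end (x -10, y -103 mm on the bed); this point is on its axis, 20 mm above the bed. It moves with the carriage. There is open space to its right: only 4 mm of bed plate, then air above the rail
- billet: sawn rock billet, a plain speckled block 46 mm (its x) by 80 mm (its y) by 32 mm high, about 0.3 kg, lying loose on the bed, a little short of the fence and somewhat askew. Origin at its centre, 16 mm above the bed; its long side y runs roughly along the fence. Flush, its centre is at x = +7 mm in the bed's frame. Where along the fence it lies does not matter
- core_plug: round rock core plug, 38 mm in diameter, 48 mm tall, standing on the bench; a bystander. Origin at its underside
- offcut: flat rock offcut on the bench, 58 x 50 x 22 mm; a bystander. Origin at its underside
- loupe: steel magnifier loupe, 34 mm in diameter, 34 mm tall, on the bench; a bystander. Origin at its underside
- oil_bottle: small amber bottle, 32 mm in diameter, 70 mm tall, on the bench; a bystander. Origin at its underside
- dish: glass dish, 88 mm across, 18 mm high, on the bench; a bystander. Origin at its underside
- dust_brush: dusting brush, 160 mm long, lying on the bench; a bystander. Origin at its middle, at its underside
- slide_box: open wooden box of thin sections, 90 x 130 x 34 mm, on the bench; a bystander. Origin at its underside
Not all that is in view belongs to the job. Leave any blue look-alike of the billet alone.

How it is judged:
By the outcome, as a careful person would: the job done as asked, in the order asked, and still so for the second after the job is handed in, while the arm keeps its last pose, push and grip.
It also fails if it takes over 56 s, if anything falls off the work surface, if the arm or the gripper's body presses on something with over 40 N, if the wrist force passes 120 N, or if a joint passes its speed limit or range.

## Working session

There is one attempt and no reset: what is moved stays moved. The work goes in short steps, Python scripts to look and compute and a shell command to move; the robot and the scene stay as the last step left them, time stands still between calls to the robot, and variables do not carry over. Pictures are saved under pics/ and viewed, about 8 in all and at most 12, crops included, and the job is handed in when it is done.

```bash
mkdir -p pics; cat > h.py <<'E'
import numpy as np, cv2
from scipy.spatial.transform import Rotation as R
from plant import arm, viewer, job
def cal(n):
    c=viewer.get_calibration(n); q=c["orientation"]; return c,R.from_quat([q[1],q[2],q[3],q[0]]).as_matrix(),np.array(c["xyz"])
def ray(n,u,v,z,C=None):
    c,M,t=C or cal(n); d=M@np.array([(u-c["cx"])/c["fx"],(v-c["cy"])/c["fy"],1]); return t+d*(z-t[2])/d[2]
def pix(n,p,C=None):
    c,M,t=C or cal(n); q=M.T@(np.array(p)-t); return np.array([c["fx"]*q[0]/q[2]+c["cx"],c["fy"]*q[1]/q[2]+c["cy"]])
def st():
    s=arm.get_state(); print({k:np.round(s[k],4).tolist() for k in("clock","joint_positions","position","tcp_rot","ft_force","gripper_width")})
E
python3 - <<'E'
from h import *
st()
for n in("scene","top"):
    cv2.imwrite(f"pics/{n}0.png",viewer.camera(n)); print(n,viewer.get_calibration(n))
E
```

```text
{'clock': 0.0, 'joint_positions': [1.079, 0.2766, 1.5061, 0.0, 1.3607, -0.121], 'position': [0.2081, 0.5355, 0.2384], 'tcp_rot': [-0.0003, 0.1843, 0.9829, -0.0009], 'ft_force': [-0.1354, 0.2539, -0.1824], 'gripper_width': 0.0852}
scene {'fx': 501.25069491849, 'fy': 501.25069491849, 'cx': 317.5855729266317, 'cy': 246.1499196319735, 'xyz': array([1.23921916, 0.09736053, 0.8390991 ]), 'orientation': array([-0.24785949,  0.59312687,  0.7113785 , -0.28408945])}
top {'fx': 572.5696171365104, 'fy': 572.5696171365104, 'cx': 312.1220724898749, 'cy': 240.8917671533487, 'xyz': array([ 0.19044502, -0.03411467,  1.70605814]), 'orientation': array([-0.06237265,  0.71144296, -0.69672184,  0.06735914])}
```

View pics/top0.png

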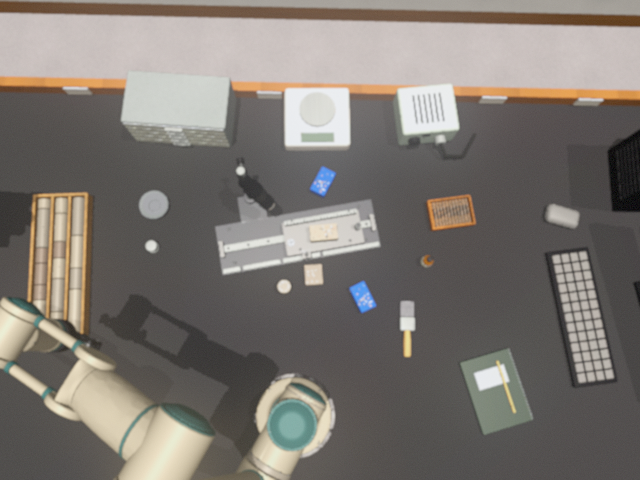

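View pics/scene0.png

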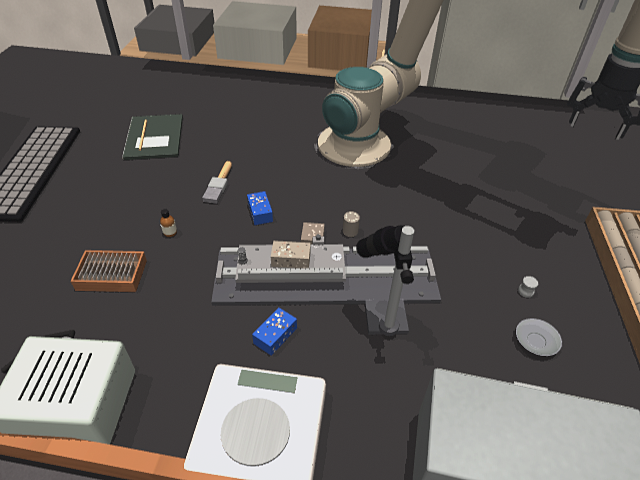

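The top view shows the rig from (217,245) to (380,230), the billet at about (323,232), the post near (358,227) and the camera at upper left. I'll enlarge both views.

```bash
python3 - <<'E'
import cv2
a=cv2.imread("pics/top0.png")[195:280,210:390]; a=cv2.resize(a,None,fx=4.4,fy=4.4,interpolation=cv2.INTER_CUBIC); cv2.imwrite("pics/c1.png",a)
b=cv2.imread("pics/scene0.png")[210:310,205:365]; b=cv2.resize(b,None,fx=5,fy=5,interpolation=cv2.INTER_CUBIC); cv2.imwrite("pics/c2.png",b)
E
```

```text
(no output)
```

View pics/c1.png

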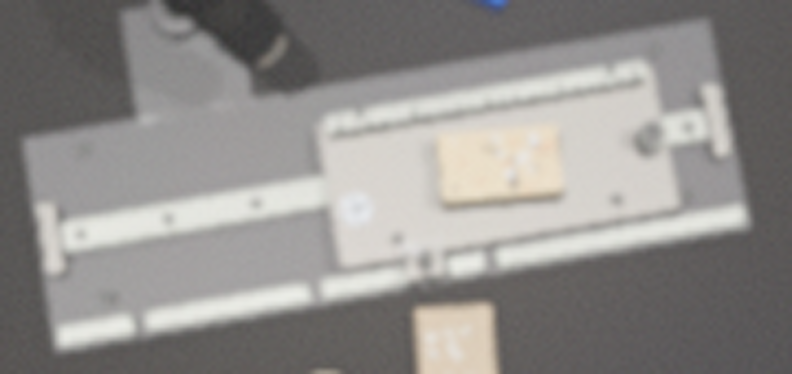

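View pics/c2.png

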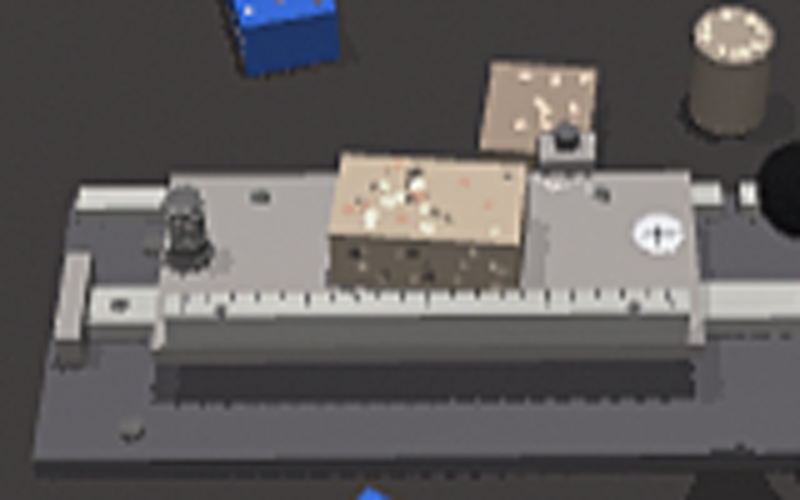

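The crops (c1 = top ×4.4, c2 = scene ×5) show the rig corners at c1 (23,138), (710,18), (750,225) and (57,350). The billet top runs from (437,132) to (563,193) and the post is at about (650,137). The carriage isn't in the right-end notch. Next I'll compute the poses.

```bash
python3 - <<'E'
from h import *
def T(c,z): return ray("top",(c[0]+.5)/4.4-.5+210,(c[1]+.5)/4.4-.5+195,z)
def S(c,z): return ray("scene",(c[0]+.5)/5-.5+205,(c[1]+.5)/5-.5+210,z)
def fit(m,w):
    m=np.array(m,float);w=np.array(w)[:,:2]; a=m-m.mean(0);b=w-w.mean(0)
    th=np.arctan2((a[:,0]*b[:,1]-a[:,1]*b[:,0]).sum(),(a*b).sum()); M=np.array([[np.cos(th),-np.sin(th)],[np.sin(th),np.cos(th)]])
    t=w.mean(0)-M@m.mean(0); print("th",np.degrees(th),"t",t,"res mm",np.round(1e3*(w-m@M.T-t),1).tolist()); return th,M,t
rc=[(23,138),(710,18),(750,225),(57,350)]
th,M,t=fit([(.075,.24),(.075,-.24),(-.075,-.24),(-.075,.24)],[T(c,.012) for c in rc])
L=lambda p:np.round(1e3*M.T@(p[:2]-t),1)
for n,c,z in[("bed NL",(340,266),.044),("bed NR",(680,207),.044),("fenceL",(322,118),.064),("fenceR",(648,62),.064),("post",(652,135),.080)]: print(n,L(T(c,z)))
fit([(.023,.04),(.023,-.04),(-.023,-.04),(-.023,.04)],[T(c,.076) for c in[(437,132),(562,122),(563,193),(442,205)]])
bs=[(330,232),(520,245),(527,165),(342,155)]
fit([(.023,-.04),(.023,.04),(-.023,.04),(-.023,-.04)],[S(c,.076) for c in bs])
print("scene post",S((186,195),.080),L(S((186,195),.080)),"bedNR",L(S((172,172),.044)),"bedNL",L(S((690,172),.044)))
print("billet rig",[L(T(c,.076)).tolist() for c in[(437,132),(562,122),(563,193),(442,205)]])
for n,c in[("offcut",(416,305)),("offcut2",(495,305)),("offcut3",(497,370))]: print(n,L(T(c,.022)),T(c,.022))
E
```

```text
th 11.485771662057989 t [0.51974176 0.00134064] res mm [[-0.7, 0.2], [-0.7, -1.1], [0.9, 1.2], [0.5, -0.3]]
bed NL [-57.2  41.4]
bed NR [ -58.3 -190. ]
fenceL [40.1 35.9]
fenceR [  39.2 -185.6]
post [ -13.5 -176.5]
th 5.651975939071698 t [ 0.52151529 -0.07504416] res mm [[1.0, 0.6], [1.7, -2.4], [-0.4, 0.9], [-2.3, 0.8]]
th 6.29440800979354 t [ 0.52392478 -0.07457144] res mm [[-0.6, 0.6], [0.6, 0.1], [-0.2, -0.6], [0.1, -0.1]]
scene post [ 0.54484934 -0.17449282  0.08      ] [ -10.4 -177.3] bedNR [ -59.5 -190.7] bedNL [-57.1  39.4]
billet rig [[14.6, -37.3], [6.5, -120.0], [-40.6, -111.7], [-34.4, -31.8]]
offcut [-89.   -4.3] [ 0.43341724 -0.02063038  0.022     ]
offcut2 [-98.5 -56.8] [ 0.43455684 -0.07393737  0.022     ]
offcut3 [-142.1  -50.1] [ 0.3905076  -0.07602579  0.022     ]
```

```bash
python3 -m handwheel '[[[16.6,-36.3,0],[0,0,0],1],[[16.6,-36.3,0],[0,0,0],1],[[16.6,-36.3,0],[0,0,3.3],1],[[16.6,-36.3,0],[0,0,3.3],1],[[16.6,-36.3,0],[0,0,3.3],1],[[16.6,-36.3,0],[0,0,3.3],1],[[16.6,-36.3,0],[0,0,3.3],1],[[16.6,-36.3,0],[0,0,3.3],1],[[16.6,-36.3,0],[0,0,3.3],1],[[16.6,-36.3,0],[0,0,3.3],1]]' 60
python3 -m handwheel '[[[16.6,-36.3,0],[0,0,3.3],1],[[16.6,-36.3,0],[0,0,3.3],1],[[16.6,-36.3,0],[0,0,0],1],[[16.6,-36.3,0],[0,0,0],1],[[16.6,-36.3,0],[0,0,0],1],[[16.6,-36.3,0],[0,0,0],1],[[16.6,-36.3,0],[0,0,0],1],[[16.6,-36.3,0],[0,0,0],1],[[16.6,-36.3,0],[0,0,0],1],[[16.6,-36.3,0],[0,0,0],1]]'
python3 -m handwheel '[[[16.6,-36.3,0],[0,0,0],1],[[0,0,0],[0,0,0],1],[[0,0,0],[0,0,0],1]]'
cat >> h.py <<'E'
TH=np.radians(11.5);M2=np.array([[np.cos(TH),-np.sin(TH)],[np.sin(TH),np.cos(TH)]]);t2=np.array([.5197,.0013])
W=lambda x,y:t2+M2@np.array([x,y])
L=lambda p:np.round(1e3*M2.T@(np.array(p)[:2]-t2),1)
def rig():
    s=arm.get_state(); q=s["tcp_rot"]; m=R.from_quat([q[1],q[2],q[3],q[0]]).as_matrix()
    f=M2.T@np.array(s["ft_force"][:2]); print("t",round(s["clock"],2),"rig mm",L(s["position"]),"z",round(1e3*s["position"][2],1),"jaw yaw",np.degrees(np.arctan2(m[1,1],m[0,1])).round(2),"toolz rig",np.round(np.r_[M2.T@m[:2,2],m[2,2]],3),"F rig",np.round(np.r_[f,s["ft_force"][2]],1),"w",round(s["gripper_width"],4))
E
python3 -c "
from h import *
st();rig()"
```

```text
clock: 0.93
position: [0.3744, 0.1711, 0.2392]
tcp_rot: [-0.0, -0.047, 0.999, 0.0]
ft_force: [0.7, 0.6, 0.2]
gripper_width: -0.0004
clock: 1.77
position: [0.5405, -0.192, 0.2389]
tcp_rot: [-0.0, -0.102, 0.995, 0.0]
ft_force: [0.4, 0.5, 0.3]
gripper_width: -0.0003
clock: 2.02
position: [0.5572, -0.2283, 0.2378]
tcp_rot: [-0.001, -0.101, 0.995, 0.001]
ft_force: [0.3, 0.7, -0.7]
gripper_width: -0.0
{'clock': 2.0167, 'joint_positions': [-0.5044, 0.3187, 1.4461, 0.0001, 1.379, -2.2775], 'position': [0.5572, -0.2283, 0.2378], 'tcp_rot': [-0.0009, -0.101, 0.9949, 0.0007], 'ft_force': [0.3101, 0.6642, -0.7053], 'gripper_width': -0.0}
t 2.02 rig mm [  -9.1 -232.4] z 237.8 jaw yaw 101.59 toolz rig [-0.002  0.001 -1.   ] F rig [ 0.4  0.6 -0.7] w -0.0
```

```bash
python3 - <<'E'
from h import *
for z in(.012,.03,.045,.06):
  print(z,[L(ray("top",c[0]/4.4+209.6,c[1]/4.4+194.6,z)).tolist() for c in[(704,86),(718,84),(733,154),(718,158)]],[L(ray("scene",c[0]/5+204.6,c[1]/5+209.6,z)).tolist() for c in[(65,252),(90,252),(82,345),(55,345)]])
cv2.imwrite("pics/s1.png",cv2.resize(viewer.camera("scene")[190:310,190:350],None,fx=5,fy=5,interpolation=cv2.INTER_CUBIC))
E
```

```text
0.012 [[27.3, -227.2], [27.0, -237.0], [-23.2, -237.3], [-24.1, -226.6]] [[-41.4, -239.9], [-41.2, -228.7], [13.5, -226.4], [13.3, -238.0]]
0.03 [[23.6, -224.4], [23.2, -234.2], [-26.5, -234.5], [-27.4, -223.9]] [[-24.7, -235.7], [-24.6, -224.8], [28.9, -222.6], [28.8, -233.9]]
0.045 [[20.4, -222.2], [20.1, -231.8], [-29.2, -232.1], [-30.1, -221.6]] [[-10.8, -232.3], [-10.7, -221.6], [41.8, -219.3], [41.7, -230.5]]
0.06 [[17.2, -219.9], [16.9, -229.4], [-31.9, -229.7], [-32.8, -219.3]] [[3.1, -228.8], [3.2, -218.3], [54.7, -216.1], [54.6, -227.1]]
```

View pics/s1.png

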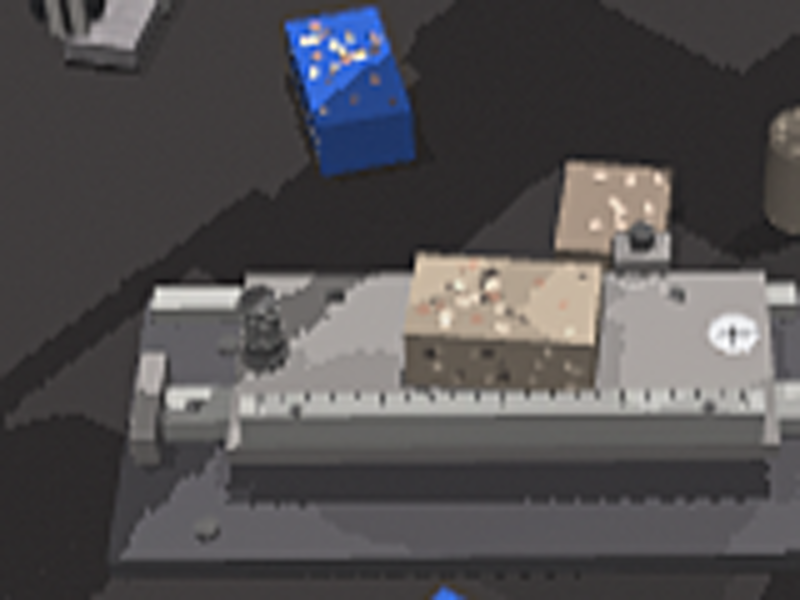

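The rail stop is about 30 mm high, so the fingers clear it with their tips at 56 mm. I'll descend and approach the post.

```bash
python3 -m handwheel '[[[0,0,-34.7],[0,0,0],1],[[0,0,-34.7],[0,0,0],1],[[0,0,-34.7],[0,0,0],1],[[0,0,-34.7],[0,0,0],1],[[0,0,-34.7],[0,0,0],1],[[0,0,0],[0,0,0],1],[[-2,10,0],[0,0,0],1],[[-2,10,0],[0,0,0],1],[[0,0,0],[0,0,0],1]]'
python3 - <<'E'
from h import *
rig(); a=viewer.camera("top");b=viewer.camera("scene")
cv2.imwrite("pics/s2.png",np.vstack([cv2.resize(a[195:275,210:390],(760,338),interpolation=cv2.INTER_CUBIC),cv2.resize(b[205:265,200:380],(760,253),interpolation=cv2.INTER_CUBIC)]))
E
```

```text
clock: 2.82
position: [0.5534, -0.204, 0.0684]
tcp_rot: [0.001, -0.103, 0.995, -0.0]
ft_force: [-0.5, -0.9, 0.3]
gripper_width: 0.0001
t 2.82 rig mm [  -7.9 -208. ] z 68.4 jaw yaw 101.85 toolz rig [ 0.002 -0.001 -1.   ] F rig [-0.6 -0.8  0.3] w 0.0001
```

View pics/s2.png

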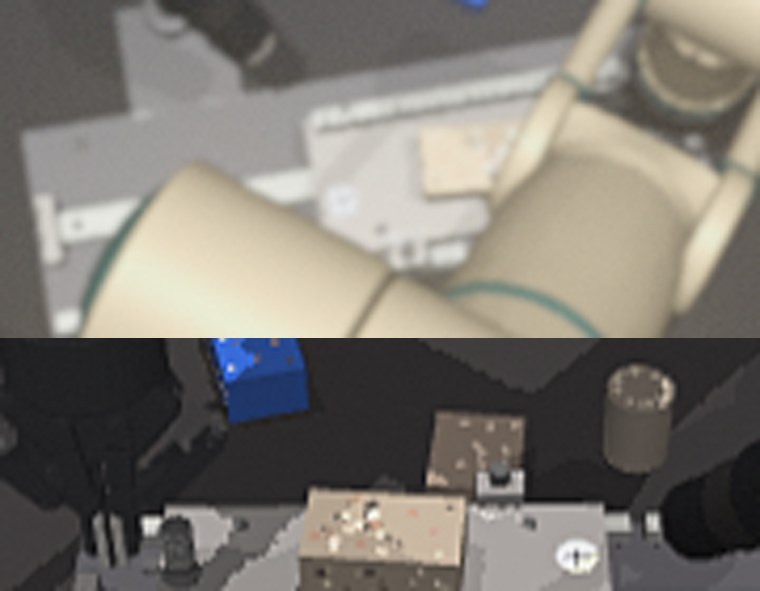

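The fingers are just right of the post, at (105,540) against (178,545) in the lower half. Now I'll push most of the way.

```bash
python3 -m handwheel '[[[-1.2,6,0],[0,0,0],1],[[-1.2,6,0],[0,0,0],1],[[-1.2,6,0],[0,0,0],1],[[-1.2,6,0],[0,0,0],1],[[-1.2,6,0],[0,0,0],1],[[-1.2,6,0],[0,0,0],1],[[-1.2,6,0],[0,0,0],1],[[-1.2,6,0],[0,0,0],1],[[-0.8,4,0],[0,0,0],1],[[-0.4,2,0],[0,0,0],1]]'
python3 -m handwheel '[[[-0.4,2,0],[0,0,0],1],[[-0.2,1,0],[0,0,0],1],[[0,0,0],[0,0,0],1],[[0,0,0],[0,0,0],1],[[0,0,0],[0,0,0],1]]'
python3 - <<'E'
from h import *
rig(); b=viewer.camera("scene"); cv2.imwrite("pics/s3.png",cv2.resize(b[210:310,205:365],None,fx=5,fy=5,interpolation=cv2.INTER_CUBIC))
E
```

```text
clock: 3.75
position: [0.5432, -0.1535, 0.0671]
tcp_rot: [0.001, -0.103, 0.995, -0.002]
ft_force: [0.4, -4.5, 4.4]
gripper_width: 0.0002
clock: 4.17
position: [0.5421, -0.1494, 0.0659]
tcp_rot: [0.0, -0.102, 0.995, -0.0]
ft_force: [2.8, -4.1, 3.4]
gripper_width: 0.0003
t 4.17 rig mm [  -8.1 -152.2] z 65.9 jaw yaw 101.74 toolz rig [ 0.001 -0.    -1.   ] F rig [ 2.  -4.6  3.4] w 0.0003
```

View pics/s3.png

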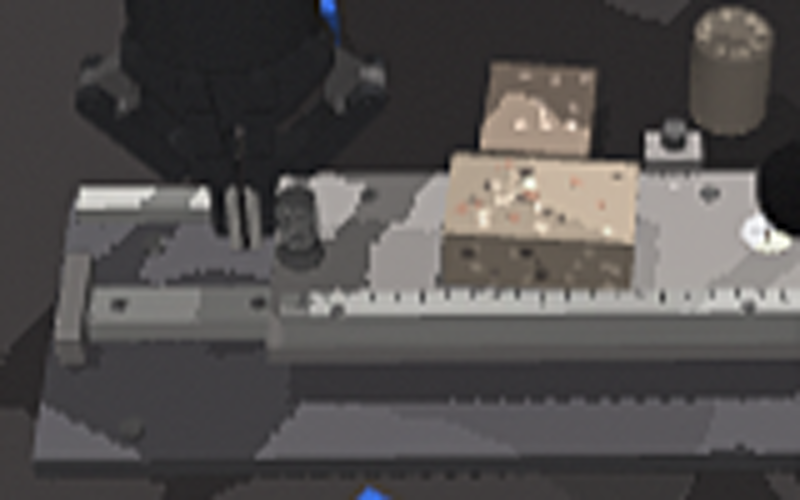

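Pixel shifts in this crop: post 186→298, billet left edge 330→443, clamp tip 567→674. From these I'll work out how far the carriage has travelled.

```bash
python3 - <<'E'
from h import *
S=lambda c,z:L(ray("scene",c[0]/5+204.6,c[1]/5+209.6,z))
print("post",S((186,195),.08),S((298,195),.08)); print("billet",[ (S(a,.076)).tolist() for a in[(330,232),(443,232),(342,155),(452,153),(527,165),(638,163)]])
print("knob",S((567,130),.06),S((674,128),.06))
E
```

```text
post [ -10.4 -177.3] [  -9.9 -130.4]
billet [[7.8, -116.5], [8.4, -69.4], [-37.4, -113.1], [-38.1, -65.9], [-30.5, -33.8], [-31.2, 13.8]]
knob [-68.  -15.4] [-68.8  32.2]
```

```bash
python3 -m handwheel '[[[-0.6,3,0],[0,0,0],1],[[-0.6,3,0],[0,0,0],1],[[-0.6,3,0],[0,0,0],1],[[-0.6,3,0],[0,0,0],1],[[-0.6,3,0],[0,0,0],1],[[-0.6,3,0],[0,0,0],1],[[-0.4,2,0],[0,0,0],1],[[-0.2,1,0],[0,0,0],1],[[0,0,0],[0,0,0],1],[[0,0,0],[0,0,0],1]]'
for i in 1 2 3; do python3 -m handwheel '[[[-0.2,1,0],[0,0,0],1],[[0,0,0],[0,0,0],1],[[0,0,0],[0,0,0],1]]' >/dev/null; python3 -c "
from h import *
rig()"; done
python3 - <<'E'
from h import *
b=viewer.camera("scene"); cv2.imwrite("pics/s4.png",cv2.resize(b[210:310,205:365],None,fx=5,fy=5,interpolation=cv2.INTER_CUBIC))
E
```

```text
clock: 5.05
position: [0.5373, -0.128, 0.0656]
tcp_rot: [-0.0, -0.102, 0.995, 0.0]
ft_force: [2.9, -2.4, 0.8]
gripper_width: -0.0002
t 5.3 rig mm [  -8.7 -129.1] z 65.6 jaw yaw 101.74 toolz rig [-0.001  0.001 -1.   ] F rig [ 1.6 -1.6  0.9] w 0.0001
t 5.55 rig mm [  -9.4 -127.5] z 65.4 jaw yaw 101.75 toolz rig [-0.002  0.002 -1.   ] F rig [ 1.5 -0.5  0.5] w 0.0
t 5.8 rig mm [  -9.4 -126.5] z 65.4 jaw yaw 101.75 toolz rig [-0.002  0.002 -1.   ] F rig [ 0.4 -0.  -1. ] w 0.0002
```

View pics/s4.png

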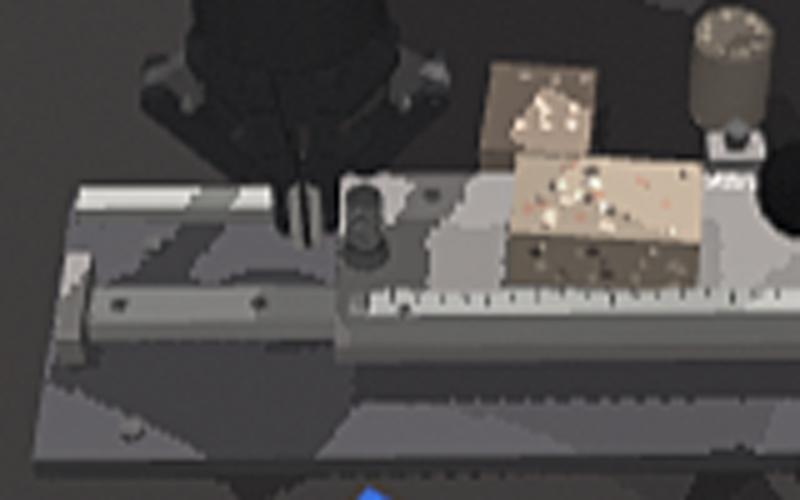

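```bash
python3 - <<'E'
from h import *
S=lambda c,z:L(ray("scene",c[0]/5+204.6,c[1]/5+209.6,z))
print("post",S((362,195),.08)); print("billet",[ (S(a,.076)).tolist() for a in[(508,233),(518,153),(705,163),(700,240)]]); print("knob",S((736,128),.06))
E
for i in 1 2 3; do python3 -m handwheel '[[[-0.2,1,0],[0,0,0],1],[[0,0,0],[0,0,0],1],[[0,0,0],[0,0,0],1]]' >/dev/null; python3 -c "
from h import *
rig()"; done
```

```text
post [  -9.6 -103.5]
billet [[9.3, -42.3], [-37.8, -37.5], [-30.9, 42.6], [14.2, 37.6]]
knob [-68.5  59.8]
t 6.1 rig mm [  -8.7 -126.2] z 65.7 jaw yaw 101.76 toolz rig [-0.  0. -1.] F rig [0.1 0.6 0.2] w 0.0001
t 6.35 rig mm [  -8.5 -125.4] z 65.8 jaw yaw 101.76 toolz rig [-0.  0. -1.] F rig [0.6 0.1 0.2] w -0.0
t 6.6 rig mm [  -8.5 -124.5] z 65.9 jaw yaw 101.76 toolz rig [ 0. -0. -1.] F rig [ 0.4 -0.9  0. ] w 0.0
```

The post is measured at −103.5 and the contact force has vanished, so the carriage was drawn into the notch. A 1 mm nudge should confirm that it resists, and then I'll back off.

```bash
for i in 1 2; do python3 -m handwheel '[[[-0.2,1,0],[0,0,0],1],[[0,0,0],[0,0,0],1],[[0,0,0],[0,0,0],1]]' >/dev/null; python3 -c "
from h import *
rig()"; done
python3 -m handwheel '[[[3,-15,0],[0,0,0],1],[[3,-15,0],[0,0,0],1],[[0,0,35],[0,0,0],1],[[0,0,35],[0,0,0],0],[[0,0,35],[0,0,0],0],[[0,0,0],[0,0,0],0],[[0,0,0],[0,0,0],0]]'
python3 -c "
from h import *
rig();st()
for a in (40,45):
  print(a,R.from_rotvec([0,0,0]).as_rotvec(), -a*M2@np.array([0,1]))
print(W(-.035,0),W(-.12,0))"
```

```text
t 6.85 rig mm [  -8.4 -124.2] z 65.9 jaw yaw 101.78 toolz rig [ 0.    -0.001 -1.   ] F rig [-0.5 -4.3 -1.1] w 0.0002
t 7.1 rig mm [  -8.4 -123.9] z 66.0 jaw yaw 101.8 toolz rig [ 0.    -0.003 -1.   ] F rig [-0.9 -6.5 -0.7] w -0.0002
clock: 7.68
position: [0.5435, -0.1518, 0.1734]
tcp_rot: [0.003, -0.102, 0.995, -0.001]
ft_force: [0.0, 0.6, 0.0]
gripper_width: 0.0423
t 7.68 rig mm [  -7.2 -154.7] z 173.4 jaw yaw 101.7 toolz rig [ 0.005 -0.003 -1.   ] F rig [0.2 0.6 0. ] w 0.0423
{'clock': 7.6833, 'joint_positions': [-0.396, 0.3016, 1.6383, 0.0008, 1.1962, -2.1713], 'position': [0.5435, -0.1518, 0.1734], 'tcp_rot': [0.0026, -0.1019, 0.9948, -0.001], 'ft_force': [0.0317, 0.636, 0.0213], 'gripper_width': 0.0423}
40 [0. 0. 0.] [  7.97471738 -39.19698818]
45 [0. 0. 0.] [  8.97155705 -44.09661171]
[ 0.48540264 -0.00567788] [ 0.40210904 -0.02262415]
```

The notch holds at 6.5 N with no motion, and the fingers are half open and raised. Next I'll move near-side of the billet and tilt 45°, so the fingertip faces point forward and down.

```bash
python3 -m handwheel '[[[-20.3,22.2,0],[1.28,-6.3,0],0],[[-20.3,22.2,0],[1.28,-6.3,0],0],[[-20.3,22.2,0],[1.28,-6.3,0],0],[[-20.3,22.2,0],[1.28,-6.3,0],0],[[-20.3,22.2,0],[1.28,-6.3,0],0],[[-20.3,22.2,0],[1.28,-6.3,0],0],[[0,0,0],[1.28,-6.3,0],0],[[0,0,0],[0,0,0],0],[[0,0,0],[0,0,0],0]]'
python3 - <<'E'
from h import *
rig();st(); a=viewer.camera("top");b=viewer.camera("scene")
cv2.imwrite("pics/s5.png",cv2.resize(b[160:280,260:420],None,fx=5,fy=5,interpolation=cv2.INTER_CUBIC))
E
```

```text
clock: 8.43
position: [0.4301, 0.026, 0.2055]
tcp_rot: [0.35, -0.077, 0.933, 0.014]
ft_force: [0.7, -1.1, 0.2]
gripper_width: 0.0427
t 8.43 rig mm [-82.9  42. ] z 205.5 jaw yaw 98.8 toolz rig [ 0.655 -0.052 -0.754] F rig [ 0.4 -1.2  0.2] w 0.0427
{'clock': 8.4333, 'joint_positions': [-0.3716, -0.2209, 2.3579, 0.7623, 0.4674, -2.7041], 'position': [0.4301, 0.026, 0.2055], 'tcp_rot': [0.3505, -0.0767, 0.9333, 0.014], 'ft_force': [0.6524, -1.0672, 0.1871], 'gripper_width': 0.0427}
```

View pics/s5.png

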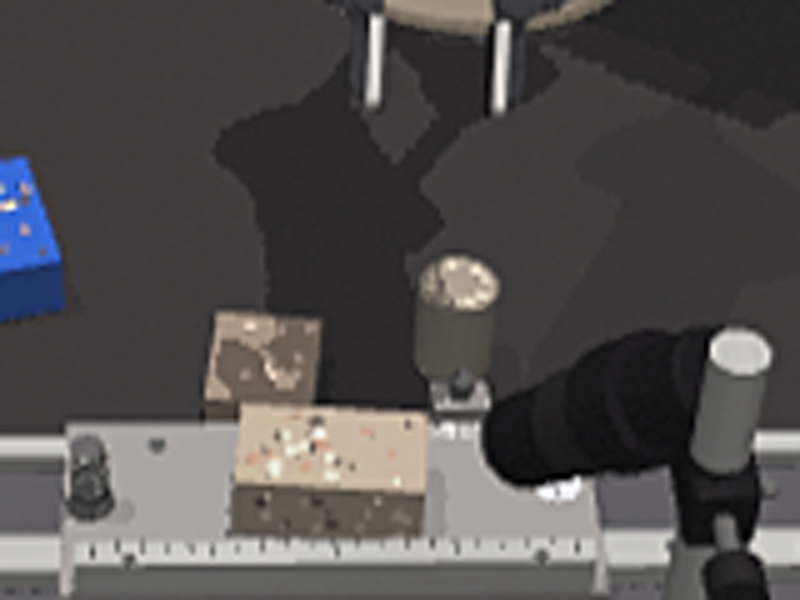

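Joint 6 is at its limit and joint 5 is low. I'll spin the tool half a turn about its own axis, which gives the same grasp, and then use a gentler 30° tilt.

```bash
python3 -m handwheel '[[[0,0,0],[-1.28,6.3,0],0],[[0,0,0],[-1.28,6.3,0],0],[[0,0,0],[-1.28,6.3,0],0],[[0,0,0],[-1.28,6.3,0],0],[[0,0,0],[-1.28,6.3,0],0],[[0,0,0],[-1.28,6.3,0],0],[[0,0,0],[0,0,-7.1],0],[[0,0,0],[0,0,-7.1],0],[[0,0,0],[0,0,-7.1],0],[[0,0,0],[0,0,-7.1],0]]'
python3 -m handwheel '[[[0,0,0],[0,0,-7.1],0],[[0,0,0],[0,0,-7.1],0],[[0,0,0],[0,0,-7.1],0],[[0,0,0],[0,0,-7.1],0],[[0,0,0],[0,0,-7.1],0],[[0,0,0],[0,0,-7.1],0],[[0,0,0],[0,0,-7.1],0],[[0,0,0],[0,0,-7.1],0],[[0,0,0],[0,0,-7.1],0],[[0,0,0],[0,0,-7.1],0]]'
python3 -m handwheel '[[[0,0,0],[0,0,-7.1],0],[[0,0,0],[0,0,-7.1],0],[[0,0,0],[0,0,-7.1],0],[[0,0,0],[0,0,-7.1],0],[[0,0,0],[0,0,-7.1],0],[[0,0,0],[0,0,-7.1],0],[[0,0,0],[0,0,-7.1],0],[[0,0,0],[0,0,-7.1],0],[[0,0,0],[0,0,0],0],[[0,0,0],[0,0,0],0]]'
cat >> h.py <<'E'
def goal(xr,yr,z,tilt):
    s=arm.get_state(); q=s["tcp_rot"]; m=R.from_quat([q[1],q[2],q[3],q[0]])
    a=np.radians(tilt); B=np.eye(3);B[:2,:2]=M2
    zt=B@np.array([np.sin(a),0,-np.cos(a)]); yt=B@np.array([0,1.,0]); yt*=np.sign(yt@m.as_matrix()[:,1]); G=R.from_matrix(np.c_[np.cross(yt,zt),yt,zt])
    p=np.r_[W(xr/1e3,yr/1e3)*1e3,z]
    print("shift mm",np.round(p-1e3*np.array(s["position"]),1),"turn deg",np.round(np.degrees((G*m.inv()).as_rotvec()),2))
E
python3 -c "
from h import *
rig();st();goal(-80,0,130,30)"
```

```text
clock: 9.37
position: [0.4337, 0.0297, 0.2044]
tcp_rot: [0.072, 0.159, 0.984, -0.027]
ft_force: [-0.6, 0.2, -0.1]
gripper_width: 0.0427
clock: 10.2
position: [0.4338, 0.0298, 0.2044]
tcp_rot: [0.043, 0.701, 0.709, -0.065]
ft_force: [-0.7, -0.8, 0.1]
gripper_width: 0.0426
clock: 11.03
position: [0.4332, 0.0297, 0.2044]
tcp_rot: [0.008, 0.952, 0.295, -0.078]
ft_force: [0.1, 0.2, -0.4]
gripper_width: 0.0427
t 11.03 rig mm [-79.1  45.1] z 204.4 jaw yaw -55.76 toolz rig [-0.153 -0.031 -0.988] F rig [ 0.1  0.1 -0.4] w 0.0427
{'clock': 11.0333, 'joint_positions': [-0.037, 0.171, 1.7488, -0.0679, 1.3644, 0.9525], 'position': [0.4332, 0.0297, 0.2044], 'tcp_rot': [0.008, 0.9524, 0.2946, -0.0779], 'ft_force': [0.1149, 0.1518, -0.3727], 'gripper_width': 0.0427}
shift mm [  8.1 -44.4 -74.4] turn deg [ 13.62 -36.66 -22.45]
```

```bash
python3 -m handwheel '[[[1.2,-6.3,-10.6],[1.95,-5.24,-3.2],0],[[1.2,-6.3,-10.6],[1.95,-5.24,-3.2],0],[[1.2,-6.3,-10.6],[1.95,-5.24,-3.2],0],[[1.2,-6.3,-10.6],[1.95,-5.24,-3.2],0],[[1.2,-6.3,-10.6],[1.95,-5.24,-3.2],0],[[1.2,-6.3,-10.6],[1.95,-5.24,-3.2],0],[[1.2,-6.3,-10.6],[1.95,-5.24,-3.2],0],[[0,0,0],[0,0,0],0],[[0,0,0],[0,0,0],0],[[0,0,0],[0,0,0],0]]'
python3 -c "
from h import *
rig();st();goal(-56,0,104,30)"
```

```text
clock: 11.87
position: [0.4422, -0.0102, 0.135]
tcp_rot: [-0.027, 0.963, 0.108, 0.247]
ft_force: [0.2, -0.6, -0.4]
gripper_width: 0.0425
t 11.87 rig mm [-78.3   4.2] z 135.0 jaw yaw -77.26 toolz rig [ 0.481  0.009 -0.877] F rig [ 0.1 -0.6 -0.4] w 0.0425
{'clock': 11.8667, 'joint_positions': [-0.4225, -0.0183, 2.2935, 0.6019, 0.533, 0.4529], 'position': [0.4422, -0.0102, 0.135], 'tcp_rot': [-0.0267, 0.9627, 0.1077, 0.2466], 'ft_force': [0.248, -0.5869, -0.3844], 'gripper_width': 0.0425}
shift mm [ 22.6   0.4 -31. ] turn deg [ 0.36 -1.22 -1.24]
```

```bash
python3 -m handwheel '[[[6,0.1,-11],[0.1,-0.3,-0.3],0],[[6,0.1,-11],[0.1,-0.3,-0.3],0],[[6,0.1,-11],[0.1,-0.3,-0.3],0],[[3,0.1,-11],[0.1,-0.3,-0.3],0],[[0,0,-7],[0,0,0],0],[[0,0,0],[0,0,0],0],[[0,0,0],[0,0,0],0]]'
python3 - <<'E'
from h import *
rig();st();goal(-52,0,82,30); b=viewer.camera("scene")
cv2.imwrite("pics/s6.png",cv2.resize(b[180:280,270:400],None,fx=6,fy=6,interpolation=cv2.INTER_CUBIC))
E
```

```text
clock: 12.45
position: [0.4635, -0.0087, 0.0837]
tcp_rot: [-0.027, 0.961, 0.097, 0.258]
ft_force: [0.7, 0.2, 0.2]
gripper_width: 0.043
t 12.45 rig mm [-57.1   1.4] z 83.7 jaw yaw -78.38 toolz rig [ 0.5    0.003 -0.866] F rig [0.7 0.1 0.2] w 0.043
{'clock': 12.45, 'joint_positions': [-0.3952, 0.1175, 2.3648, 0.9461, 0.3569, 0.1238], 'position': [0.4635, -0.0087, 0.0837], 'tcp_rot': [-0.0273, 0.9609, 0.0975, 0.2576], 'ft_force': [0.7057, 0.216, 0.1549], 'gripper_width': 0.043}
shift mm [ 5.3 -0.4 -1.7] turn deg [-0.13  0.   -0.12]
```

View pics/s6.png

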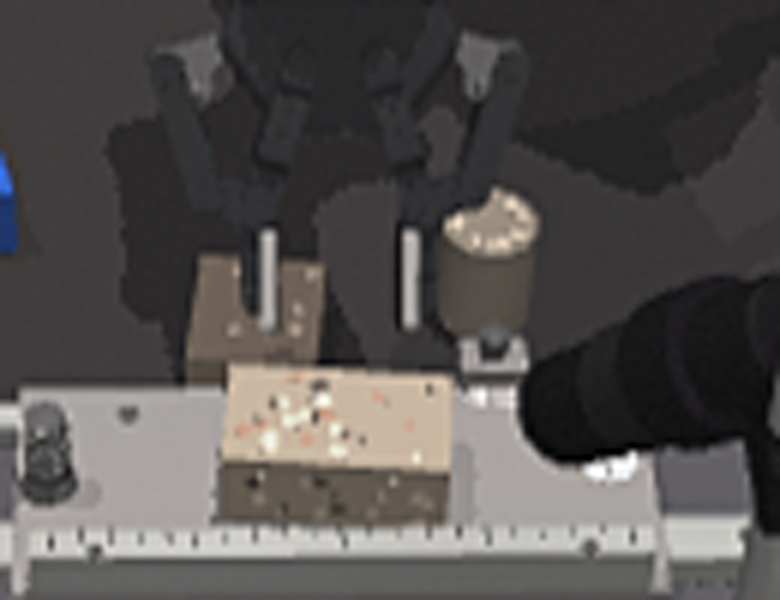

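Pose is right: the tips sit at (262,328) and (412,328), evenly spread over the near edge of the billet at row ~368. Now I'll push forward.

```bash
python3 -m handwheel '[[[2.9,0.6,0],[0,0,0],0],[[2.9,0.6,0],[0,0,0],0],[[2.9,0.6,0],[0,0,0],0],[[2.9,0.6,0],[0,0,0],0],[[2.9,0.6,0],[0,0,0],0],[[2,0.4,0],[0,0,0],0],[[0,0,0],[0,0,0],0]]'>/dev/null
for i in 1 2 3; do python3 -c "
from h import *
rig()"; python3 -m handwheel '[[[2,0.4,0],[0,0,0],0],[[2,0.4,0],[0,0,0],0],[[0,0,0],[0,0,0],0]]'>/dev/null; done;  python3 -c "
from h import *
rig();st()"
```

```text
t 13.08 rig mm [-41.6   1.5] z 83.2 jaw yaw -78.53 toolz rig [ 0.5    0.002 -0.866] F rig [-0.4 -0.9 -0. ] w 0.0427
t 13.33 rig mm [-37.8   1.5] z 83.1 jaw yaw -78.56 toolz rig [ 0.5    0.002 -0.866] F rig [ 0.6 -0.7  0.1] w 0.0427
t 13.58 rig mm [-33.9   1.5] z 83.0 jaw yaw -78.56 toolz rig [ 0.5    0.002 -0.866] F rig [-2.9 -0.9  1.4] w 0.0426
t 13.83 rig mm [-29.6   1.5] z 83.1 jaw yaw -78.55 toolz rig [ 0.5    0.002 -0.866] F rig [-1.8  0.   2.1] w 0.0426
{'clock': 13.8333, 'joint_positions': [-0.3439, 0.1531, 2.3171, 0.9049, 0.338, 0.2131], 'position': [0.4904, -0.0032, 0.0831], 'tcp_rot': [-0.0272, 0.9612, 0.096, 0.2573], 'ft_force': [-1.7902, -0.3172, 2.106], 'gripper_width': 0.0426}
```

```bash
for i in 1 2 3 4; do python3 -m handwheel '[[[2,0.4,-0.2],[0,0,0],0],[[2,0.4,-0.2],[0,0,0],0],[[0,0,0],[0,0,0],0]]'>/dev/null;  python3 -c "
from h import *
rig()"; done; python3 - <<'E'
from h import *
b=viewer.camera("scene")
cv2.imwrite("pics/s7.png",cv2.resize(b[210:290,270:400],None,fx=6,fy=6,interpolation=cv2.INTER_CUBIC))
E
```

```text
t 14.08 rig mm [-25.7   1.7] z 82.8 jaw yaw -78.52 toolz rig [ 0.5    0.002 -0.866] F rig [-3.9 -0.3  4.8] w 0.0427
t 14.33 rig mm [-21.7   1.9] z 82.7 jaw yaw -78.5 toolz rig [ 0.5    0.003 -0.866] F rig [-5.5 -0.7  7.8] w 0.0425
t 14.58 rig mm [-17.6   1.9] z 82.6 jaw yaw -78.5 toolz rig [ 0.501  0.002 -0.866] F rig [-7.9  0.1 11.5] w 0.0426
t 14.83 rig mm [-14.5   2. ] z 82.3 jaw yaw -78.47 toolz rig [ 0.5    0.002 -0.866] F rig [-17.4  -0.6  21.7] w 0.0431
```

View pics/s7.png

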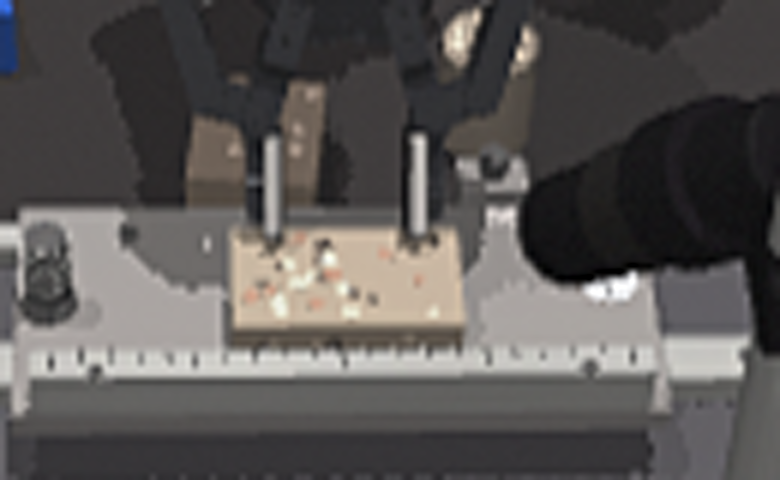

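The billet now looks parallel to the fence, with its far top edge from (234,331) to (461,327), and the force jumped to 17 N forward. I'll compute the far-edge position and press a bit more.

```bash
python3 - <<'E'
from h import *
S=lambda c,z:L(ray("scene",c[0]/6+269.6,c[1]/6+209.6,z))
print("far top edge",S((234,331),.076),S((461,327),.076)); print("fence top far edge ends",S((20,378),.064),S((655,373),.064),"post",S((45,232),.08))
E
for i in 1 2; do python3 -m handwheel '[[[1.5,0.3,-0.5],[0,0,0],0],[[0,0,0],[0,0,0],0],[[0,0,0],[0,0,0],0]]'>/dev/null;  python3 -c "
from h import *
rig()"; done
```

```text
far top edge [ 33.4 -37.7] [32.5 40.2]
fence top far edge ends [  43.3 -110.9] [ 43.8 107. ] post [ -10.6 -103.3]
t 15.13 rig mm [-14.2   2.1] z 82.0 jaw yaw -78.48 toolz rig [ 0.5    0.001 -0.866] F rig [-28.6  -3.2  31.7] w 0.0429
t 15.38 rig mm [-14.    2.2] z 81.8 jaw yaw -78.47 toolz rig [ 0.5    0.    -0.866] F rig [-40.1  -2.6  44.5] w 0.0427
```

Firmly seated: force rises about 8 N/mm with no motion. I'll ease to about 28 N, check steadiness and the final picture numerically, then hand in.

```bash
python3 -m handwheel '[[[-1.4,-0.3,0.6],[0,0,0],0],[[0,0,0],[0,0,0],0],[[0,0,0],[0,0,0],0],[[0,0,0],[0,0,0],0]]'>/dev/null; python3 -c "
from h import *
rig()
cv2.imwrite('pics/s8.png',cv2.resize(viewer.camera('scene')[205:285,265:395],None,fx=6,fy=6,interpolation=cv2.INTER_CUBIC))"
python3 -m handwheel '[[[0,0,0],[0,0,0],0],[[0,0,0],[0,0,0],0],[[0,0,0],[0,0,0],0],[[0,0,0],[0,0,0],0],[[0,0,0],[0,0,0],0],[[0,0,0],[0,0,0],0]]'>/dev/null; python3 -c "
from h import *
rig()"
```

```text
t 15.72 rig mm [-14.2   2.1] z 82.0 jaw yaw -78.48 toolz rig [ 0.5    0.001 -0.866] F rig [-28.6  -2.   31.1] w 0.0428
t 16.27 rig mm [-14.2   2.1] z 82.0 jaw yaw -78.48 toolz rig [ 0.5    0.001 -0.866] F rig [-27.5  -2.6  31.5] w 0.0429
```

View pics/s8.png

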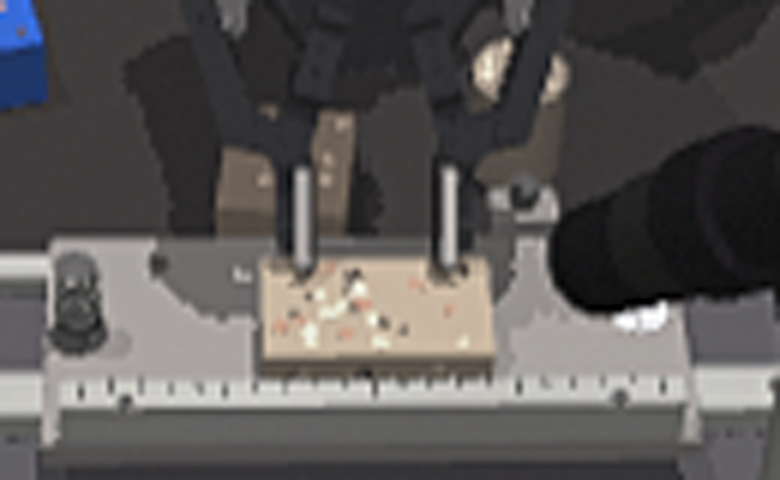

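The billet is parallel to and against the fence, and the post hasn't moved since the last picture (both at column 277.5), so the carriage is still in its notch.

```bash
python3 -c "
from plant import job
print(job.finish_job())"
```

```text
the job is handed in; nothing more can be done
None
```

The job is handed in at about 16.3 s. The carriage is in the middle notch, and the arm is still pressing the billet against the fence and bed.

- **Carriage:** I pushed it by its post about 75 mm to the left until it drew itself into the notch. The notch then held against a 6.5 N test push. The post measured −103.5 mm along the rail against a nominal −103, and it had not moved in the last picture.
- **Billet:** I pushed it with both fingertips, the tool tilted 30°, forward and down. It stopped at the fence, and the force then climbed to about 40 N forward with only 0.5 mm of further motion. I eased off and held at about 28 N forward, 31 N down and 2.6 N sideways, steady for half a second.
- **Fit:** The far edge of the billet measured 32.5 to 33.4 mm against a nominal 30. A known edge of the fence read 1.5 mm too far in the same picture, so this is about 1 to 2 mm beyond nominal, within camera error. I judged it flush from the force and from the edge lying parallel to the fence. I had no separate check that it lies flat on the bed beyond the steady downward force.
- **Along the way:** The first attempt at a 45° tilt brought joint 6 to its limit, reading −2.704 against the rounded range of −2.7. I turned the tool half a turn and used the gentler tilt instead. I saw no other object disturbed.

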